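# Load the cell into the sprung battery holder

### The arm

A 6-joint arm with a two-finger parallel gripper is mounted at the origin on a cart in front of the work surface, level with it; the furniture and walls round the work are solid. World frame = base frame: x ahead of the robot, y to its left, z up, the work surface at z = 0. Lengths are in m, angles in rad, forces in N, time in s.
With the tool pointing down it reaches from about 0.375 to 0.975 m from the base axis. Payload 3.8 kg.
Tool frame: the origin (TCP) lies on the centre line of the jaws, within the pads' length; the fingertips stand 19 mm ahead of it and the grasp point (between the pads) is the TCP; z points along the fingers, y is the line along which they close (so a half turn about z gives the same grasp; the last joint's range is limited). The gripper opens to 88 mm and grips with 3 to 60 N. Pads are 18 mm wide; open, the fingers measure 123 mm over their backs; the gripper's body (75 mm by 187 mm) begins 45 mm behind the grasp point.
Start: joints at [-1.23, 0.264, 1.604, -0, 1.274, -0.037], TCP at [0.249, -0.627, 0.258] pointing down, gripper open.
Joint ranges: [-2.63, 2.63], [-0.94, 2.18], [0.31, 2.57], [-1.31, 4.45], [0, 2.66], [-2.55, 2.55]. Speed limits (rad/s): [2.57, 2.57, 3.14, 3.14, 3.14, 3.14].

### API

Orientations are given as a rotation vector (axis times angle).
In Python, from cell import monitor, camera, ctrl gives the robot as it stands.
- The arm moves only by the tool carry_out, never from a script. Its argument "commands" is a list of rows, each an object of numbers: "x", "y", "z": the shift along the tool's x, y, z in mm; "wx", "wy", "wz": the turn, a rotation vector about the tool's x, y, z in rad; "hand": the closure, from 0 (fully open) to 1 (shut). A call has 1 to 5 rows; each row is the pose to reach, as a shift and turn from the pose commanded when the call began, along the tool's axes at that moment; what a row does not reach only later rows make up. A row lasts 1/12 s, in which the tool goes at most 41.7 mm and 7.16 degrees, less where a joint would pass 70% of its speed; a pose out of reach is approached as far as the arm can. A call with a gripper value outside its range is refused whole. The fingers move at their own pace and stop on an object; "squeeze" is the grip in N (left out, the last holds). Time passes only in rows, so rows that repeat a pose let the fingers close. It gives the time, the measured TCP pose, the force, the opening and the grip force at its end, in the units of the state.
- monitor.sense(): the state, without advancing time (a new reading comes with each control period).
- camera(name): name is "scene" or "top"; returns a dict with "frame" (384x512x3 uint8, red, green, blue), "depth" (384x512 float32, m along the optical axis (not along the pixel's ray), 0 where there is no reading), "fx", "fy", "cx", "cy" (pixels), "R" (3x3) and "t" (3): a world point X has camera coordinates R X + t. Camera axes: x right, y down, z forward; pixel columns grow to the right and rows downward; lengths in m; the calibration is good to about 2 mm. A picture is of the moment at which its call begins.
- ctrl.sign_off(): hands the job in; it is judged then, once.
The state is a dict: "clock": time; "joint_pos": joint angles; "joint_velocities": joint speeds; "effort": joint torques, N m; "ee_pos": TCP position; "ee_rot": TCP orientation; "contact_force": force on the tool from outside, world axes, zero at the start; "torque": the same for the moment, N m; "grip_width": finger opening in m; "finger_force": force on a finger pad.
Only numpy, scipy, OpenCV 4.12 (cv2) and the standard library are available. Lean on these libraries where they do the work, as an engineer would, in place of code of your own. Each camera call takes 0.05 s, during which the arm holds its last target. There are 200 camera calls.

### The job

Load the fresh blue battery cell from its orange rest into the black battery holder of the cellar's temperature logger: tilt it, press its flat minus end into the coil spring first, then, with the spring pushed back, lower the plus end in behind the end contact and let the cell lie fully down in the bay, held between spring and contact. Do it by feel and gently, never bottoming the spring out hard or forcing the cell down onto the end wall, and leave the things standing around where they are.

Things in the scene. Friction and masses are not known exactly. Their poses are not given: they have to be found in the camera images.
- cell: Blue battery cell, 33 mm diameter, 60 mm long with the steel nub (10 mm wide, 2 mm long) on its plus end, which has a yellow band; about 0.14 kg. Origin at the cylinder's centre; its x axis runs along the cylinder from the flat minus end to the plus end. It starts level in the orange rest, axis 46.5 mm above the worktop; fingers can straddle it from above at mid-length.
- cell_plus (a point): Point on the cell's axis at the tip of the plus nub (cell x = +30 mm).
- cell_minus (a point): Point on the cell's axis at the flat minus end (cell x = -30 mm).
- rest: Fixed orange rest, 84 x 60 mm. Origin at the centre of its underside, x along the cell lying in it (to its plus end), z up. Two saddles with floors 30 mm high at x = -32..-20 and 20..32 mm, flared cheeks 36 mm apart inside, 50 mm high; end plates 40 mm high. Between the saddles it is 10 mm high: room for fingers beside the cell's middle.
- holder: Fixed grey base rail, 150 x 70 x 8 mm, lips 14 mm high. Origin at the centre of its underside, z up, x from the spring end (-x, nearer the robot) to the end contact (+x). It carries the black bay, clamped anywhere from -13 to +13 mm along x: this shift is not measured and stays fixed; find it by touch or look. More than 22 N between cell and holder is too much.
- nail_tin: Bystander: round grey tin of nails, 74 mm diameter, 61 mm high; origin at the centre of its underside.
- tumbler: Bystander: glass tumbler, 81 mm diameter, 103 mm high; origin at the centre of its underside.
- oil_can: Bystander: green oil can with a long spout, 67 mm diameter, 142 mm high; origin at the centre of its underside.
- whetstone: Bystander: grey whetstone, 48 x 152 x 24 mm; origin at the centre of its underside.
- spring_mid (a point): Fixed to the base rail, so NOT shifted with the bay: where the centre of the spring's flat round tip (14 mm wide) would be, relaxed, if the bay were in mid position; holder x = -24.5, z = 46.5 mm. The tip yields toward -x: 3 N at first, 0.7 N more per mm, hard stop after 10 mm. Damped: it pushes back slowly. Block behind it: from x = -40 mm back, 56 mm high.
- contact_mid (a point): Fixed to the base rail, NOT shifted with the bay: where the cell's nub would touch the end wall's brass face (which looks to -x) if the bay were in mid position; holder x = +30, z = 46.5 mm. Wall 26 mm wide, 8 mm thick, top 50 mm above the holder's origin. Relaxed gap from spring tip to wall is 54.5 mm, so the 60 mm cell needs the spring pushed back 5.5 mm.
- bed_mid (a point): Fixed to the base rail, NOT shifted with the bay: centre of the loaded cell if the bay were in mid position; holder x = 0, z = 46.5 mm. Cell then lies level on two saddles (floors 30 mm high, x = -38..-25 and 18..30 mm), flared cheeks 36 mm apart inside, to 50 mm high at the spring, 40 at the contact. Between the saddles the bay is 16 mm high: room for fingers.
Not all that is in view belongs to the job. Several things have the shape of the cell; the one meant has the colours described above.

How it is judged:
On the way, in this order (a step that is already met when the one before it is completed fails the run):
1. the cell is lifted out of its rest (height (world z) of cell above 0.075 m), for 0.1 s.
2. the minus end is low in the bay and pressed against the spring (over 4 N) while the plus end is still tilted up (angle between cell's own x axis and vertical between 0.7 and 1.44 rad and contact force between cell and holder above 4 N and x of cell_minus in the frame of holder between -0.054 and -0.006 m and z of cell_minus in the frame of holder below 0.056 m), for 0.1 s.
At the end, for the whole second after the job is handed in: The cell lies released and at rest, level and fully down in the bay: both ends' axis points 46.5 mm (within 2) above the holder's origin and within 3 mm of its centre line, minus end at the spring, plus nub tip 15 to 45 mm along the holder's x (covers every bay position) (z of cell_plus in the frame of holder between 0.0445 and 0.0485 m and z of cell_minus in the frame of holder between 0.0445 and 0.0485 m and y of cell_plus in the frame of holder between -0.003 and 0.003 m and y of cell_minus in the frame of holder between -0.003 and 0.003 m and x of cell_plus in the frame of holder between 0.015 and 0.045 m and linear speed of cell below 0.01 m/s); the robot touches nothing.
It fails at once if the cell and the holder press on each other with more than 22 N (contact force between cell and holder above 22 N).
It fails at once if a bystander is moved by more than 20 mm or tipped (distance of any of nail_tin, tumbler, oil_can, whetstone from where it was at the start of the episode above 0.02 m or angle between any of tumbler, oil_can's own z axis and vertical above 0.4 rad).
It also fails if it takes over 61 s, if anything falls off the work surface, if the arm or the gripper's body presses on something with over 40 N, if the wrist force passes 120 N, or if a joint passes its speed limit or range.

## Working session

There is one attempt and no reset: what is moved stays moved. The work goes in short steps, Python scripts to look and compute and a tool call to move; the robot and the scene stay as the last step left them, time stands still between calls to the robot, and variables do not carry over. Pictures are saved under pics/ and viewed, at most 10 in all, crops included, and the job is handed in when it is done.

Besides the shell and the picture viewer there is one more tool, called after "Request:" by a JSON object that holds its "api" and its "payload", one argument or row to a line. carry_out: Moves the arm, as the interface text tells. Its arguments: {"type":"object","properties":{"commands":{"type":"array","items":{"type":"object","properties":{"x":{"type":"number"},"y":{"type":"number"},"z":{"type":"number"},"wx":{"type":"number"},"wy":{"type":"number"},"wz":{"type":"number"},"hand":{"type":"number"}}}},"squeeze":{"type":"number"}},"required":["commands"]}

```bash
mkdir -p pics; cat > h.py <<'E'
import numpy as np, cv2
from cell import monitor, camera, ctrl
def save(n,c): cv2.imwrite(f'pics/{n}.png',c['frame'][:,:,::-1])
def world(c):
    d=c['depth']; v,u=np.indices(d.shape)
    P=np.stack([(u-c['cx'])/c['fx']*d,(v-c['cy'])/c['fy']*d,d],-1)
    W=(P-c['t'])@np.asarray(c['R']); W[d==0]=np.nan
    return W
E
python3 - <<'E'
from h import *
s=monitor.sense(); print({k:np.round(v,3) for k,v in s.items()})
ims=[]
for n in('top','scene'):
    c=camera(n); np.savez(n+'.npz',**c); save(n,c)
    print(n,c['fx'],np.round(c['R'],3).tolist(),np.round(c['t'],3))
E
```

```text
{'clock': np.float64(0.0), 'joint_pos': array([-1.23 ,  0.265,  1.605, -0.   ,  1.274, -0.037]), 'joint_velocities': array([-0.   ,  0.   ,  0.   ,  0.   , -0.001, -0.001]), 'effort': array([-2.0000e-03, -5.0211e+01, -3.5688e+01,  7.3000e-02,  2.9000e-02,
       -0.0000e+00]), 'ee_pos': array([ 0.249, -0.627,  0.256]), 'ee_rot': array([-3.084e+00, -5.900e-01,  1.000e-03]), 'contact_force': array([ 0.173, -0.134, -0.047]), 'torque': array([-0.004,  0.033, -0.015]), 'finger_force': np.float64(0.0), 'grip_width': np.float64(0.088)}
top 391.75423727849284 [[0.017, -1.0, 0.0], [-0.992, -0.017, -0.126], [0.126, 0.002, -0.992]] [-0.092  0.553  1.044]
scene 461.421166785598 [[-0.66, -0.751, -0.008], [-0.569, 0.507, -0.647], [0.49, -0.423, -0.762]] [0.316 0.374 1.164]
```

View pics/top.png

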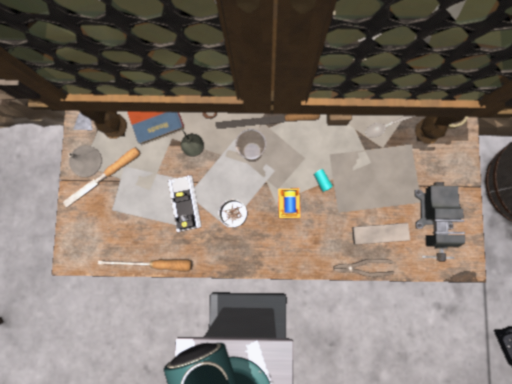

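View pics/scene.png

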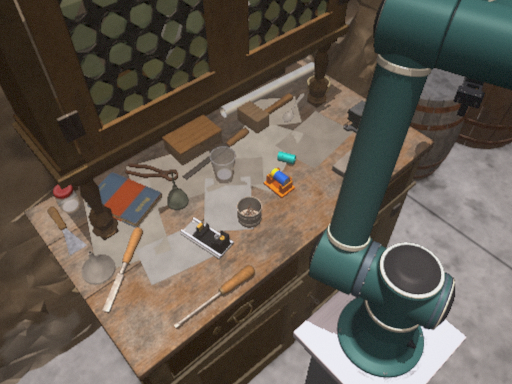

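The top view shows the cell in its orange rest at (290,203) with the yellow plus end pointing up (+x). The holder is at (184,204), the tin at (233,213), the tumbler at (250,145) and the oil can at (192,145). I'll measure these next.

```bash
python3 - <<'E'
from h import *
ims=[]
for n,boxes in(('top',[(270,180,45,45),(160,170,55,65)]),('scene',[(258,160,45,40),(175,210,65,50)])):
    c=dict(np.load(n+'.npz')); W=world(c); hsv=cv2.cvtColor(c['frame'],cv2.COLOR_RGB2HSV)
    for (x,y,w,h) in boxes:
        ims.append(cv2.resize(c['frame'][y:y+h,x:x+w],(400,300),interpolation=cv2.INTER_CUBIC))
    x,y,w,h=boxes[0]
    def rep(name,m,box):
        x,y,w,h=box; M=np.zeros(m.shape,bool);M[y:y+h,x:x+w]=m[y:y+h,x:x+w]
        M&=np.isfinite(W[...,0]); P=W[M]
        if len(P)<5: print(n,name,len(P));return
        r=cv2.minAreaRect((P[:,:2]*1000).astype(np.float32))
        print(n,name,len(P),'mean',P.mean(0).round(4),'min',P.min(0).round(3),'max',P.max(0).round(3),'rect',np.round(r[0],1),np.round(r[1],1),round(r[2],1))
    H,S,V=[hsv[...,i] for i in range(3)]
    rep('blue',(H>100)&(H<130)&(S>120),boxes[0])
    rep('yellow',(H>22)&(H<35)&(S>140)&(W[...,2]>.045),boxes[0])
    rep('orange',(H>5)&(H<20)&(S>190),boxes[0])
    Z=W[...,2]
    b=boxes[1]
    rep('holder all',(Z>.006),b)
    rep('holder rail',(Z>.006)&(V>150)&(S<50),b)
    rep('bay dark',(Z>.02)&(V<90),b)
    rep('bay>40',(Z>.040),b)
    rep('bay>53',(Z>.053),b)
    rep('brass',(H>18)&(H<35)&(S>110)&(Z>.015),b)
i=np.vstack([np.hstack(ims[:2]),np.hstack(ims[2:])]); cv2.imwrite('pics/crops.png',i[:,:,::-1])
c=dict(np.load('top.npz'));W=world(c)
print('heights cm holder'); print((np.nan_to_num(W[172:234,165:204,2])*1000).astype(int)[::2,::2])
E
```

```text
top blue 142 mean [ 0.5118 -0.1443  0.0595] min [ 0.494 -0.16   0.049] max [ 0.532 -0.132  0.065] rect [ 512.5 -144.5] [37.8 27.5] 4.9
top yellow 33 mean [ 0.5383 -0.1422  0.0585] min [ 0.489 -0.156  0.048] max [ 0.546 -0.122  0.064] rect [ 517.5 -139.5] [25.4 62.1] 79.7
top orange 16 mean [ 0.5424 -0.144   0.0451] min [ 0.498 -0.168  0.041] max [ 0.55  -0.121  0.049] rect [ 523.9 -144.4] [54.2 43.9] 3.2
top holder all 1128 mean [0.5086 0.1476 0.0216] min [0.437 0.102 0.006] max [0.593 0.198 0.061] rect [515.2 151.6] [150.   69.3] 12.7
top holder rail 481 mean [0.5285 0.1518 0.0125] min [0.437 0.102 0.006] max [0.593 0.198 0.057] rect [515.2 151.6] [150.   69.3] 12.7
top bay dark 128 mean [0.4881 0.1399 0.0358] min [0.444 0.115 0.02 ] max [0.54  0.176 0.058] rect [491.7 144.9] [93.2 45.4] 13.2
top bay>40 204 mean [0.4729 0.1414 0.052 ] min [0.444 0.115 0.04 ] max [0.542 0.167 0.061] rect [493.1 146.8] [96.7 48.1] 13.6
top bay>53 103 mean [0.4568 0.1387 0.0558] min [0.444 0.115 0.053] max [0.476 0.159 0.061] rect [461.4 138.8] [31.5 43.3] 9.8
top brass 44 mean [0.4988 0.1472 0.0524] m
[... 3244 characters left out ...]
  10  -1
    0  -2]
 [  0  -2  -3   0  -2  48  39  29  53  55  29  28  29  45  23  16   7   0
    2  -4]
 [ -5   2  -1  -1   1  47  40  25  28  56  55  53  51  50  30   8   9   5
    0   0]
 [ -1  -3  -1  -2  -2   6  54  56  54  61  55  56  53  54  36   6  11   7
   -6  -3]
 [ -3   0   0  -3   3   6  55  56  55  58  55  54  50  54  41  13  15   3
   -3   0]
 [ -2  -2  -2   0  -1   7  53  53  55  56  56  50  56  48  32  14  14   6
    0   0]
 [ -2   4  -1  -1  -1   2  54  54  49  35  18  15  15   7   5   1   2  -2
   -3  -2]
 [ -2   2   0  -1  -3   0  14   8   2   8   4  -4   0   0  -4  -2   0  -4
   -1   0]
 [  2   3   0  -1   0   0   0   0  -3   0  -1   0   0   0  -3   1   3   1
   -1  -2]]
```

View pics/crops.png

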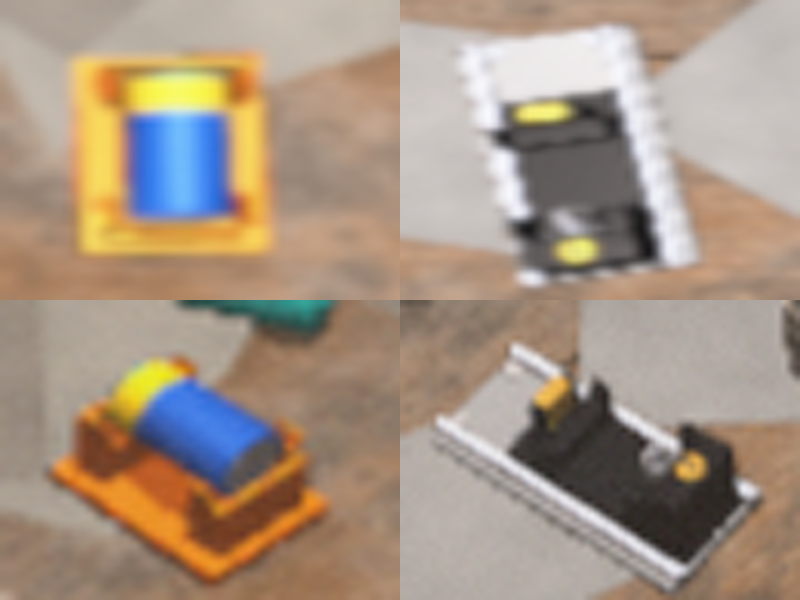

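```bash
cat >> h.py <<'E'
def ray(c,uv,z):
    uv=np.atleast_2d(uv).astype(float); R=np.asarray(c['R']); C=-R.T@c['t']
    d=np.c_[(uv[:,0]-c['cx'])/c['fx'],(uv[:,1]-c['cy'])/c['fy'],np.ones(len(uv))]@R
    return C+d*((z-C[2])/d[:,2])[:,None]
E
python3 - <<'E'
from h import *
for n,(x,y,w,h) in(('top',(274,182,32,38)),('scene',(258,160,45,40))):
    c=dict(np.load(n+'.npz')); print(n,'cam',(-c['R'].T@c['t']).round(3))
    hsv=cv2.cvtColor(c['frame'],cv2.COLOR_RGB2HSV).astype(int); H,S,V=hsv[...,0],hsv[...,1],hsv[...,2]
    def m(mask):
        M=np.zeros(mask.shape,bool);M[y:y+h,x:x+w]=mask[y:y+h,x:x+w]; v,u=np.nonzero(M); return np.c_[u,v]
    for nm,mask,z in(('blue',(H>100)&(H<130)&(S>120),.055),('rest+cell',(S>150)&((H<35)|((H>100)&(H<130)))&(V>110),.01)):
        p=m(mask); P=ray(c,p,z)[:,:2]*1000; r=cv2.minAreaRect(P.astype(np.float32))
        print(n,nm,len(p),'px',p.min(0),p.max(0),P.mean(0).round(1),np.round(r[0],1),np.round(r[1],1),round(r[2],1))
# holder: white rail mask in top
c=dict(np.load('top.npz')); Hc=np.array([515.2,151.6]); a=np.radians(12.7); A=np.array([[np.cos(a),np.sin(a)],[-np.sin(a),np.cos(a)]])
W=world(c); hsv=cv2.cvtColor(c['frame'],cv2.COLOR_RGB2HSV)
sub=np.zeros(W.shape[:2],bool); sub[172:235,160:210]=1
def hl(uv,z): return (ray(c,uv,z)[:,:2]*1000-Hc)@A.T
for nm,mk,z in(('brass',(hsv[...,0]>20)&(hsv[...,0]<38)&(hsv[...,1]>90)&(hsv[...,2]>110)&sub,.05),('wall',(W[...,2]>.043)&(W[...,0]>.5)&sub,.05),('block',(W[...,2]>.047)&(W[...,0]<.5)&sub,.056)):
    v,u=np.nonzero(mk); q=hl(np.c_[u,v],z)
    for k in range(2):
        s=q[:,0]>0 if k==0 else q[:,0]<=0
        if s.sum(): print(nm,k,s.sum(),'mean',q[s].mean(0).round(1),'min',np.percentile(q[s],3,axis=0).round(1),'max',np.percentile(q[s],97,axis=0).round(1))
# height profile along centreline
P=W[sub&(W[...,2]>.0)]; q=(P[:,:2]*1000-Hc)@A.T
for lo in range(-76,50,4):
    s=(q[:,0]>=lo)&(q[:,0]<lo+4)&(abs(q[:,1])<10)
    if s.sum(): print(lo,s.sum(),np.median(P[s,2]*1000).round(),end=' | ')
for nm,b,zmin in(('tin',(215,195,36,35),.03),('tumb',(235,128,34,35),.03),('oil',(178,130,30,30),.05)):
    M=np.zeros(W.shape[:2],bool);M[b[1]:b[1]+b[3],b[0]:b[0]+b[2]]=1; Q=W[M&(W[...,2]>zmin)]; print('\n',nm,Q.min(0).round(3),Q.max(0).round(3),end='')
E
```

```text
top cam [ 0.418 -0.085  1.106]
top blue 143 px [285 197] [295 211] [ 512.1 -144.5] [ 513.3 -145.5] [37.8 26.9] 1.0
top rest+cell 416 px [279 189] [299 217] [ 516.9 -143.9] [ 520.3 -145.3] [78.9 56.3] 1.0
scene cam [-0.148  0.54   1.132]
scene blue 105 px [274 171] [287 183] [ 516.9 -138.4] [ 517.1 -138.6] [45.2 32.7] 0.9
scene rest+cell 436 px [264 168] [294 197] [ 528.5 -145. ] [ 531.6 -150.4] [102.4  82.3] 1.7
brass 0 34 mean [20.4 -1.9] min [ 15.  -11.4] max [25.8  7.7]
brass 1 29 mean [-61.8   1.2] min [-68.3  -5.5] max [-55.8   8.3]
wall 0 33 mean [20.5 -0.8] min [ 16.1 -12.4] max [25.2 10.4]
block 1 149 mean [-58.5  -1. ] min [-70.6 -23.3] max [-39.8  20.4]
-76 12 6.0 | -72 20 39.0 | -68 11 56.0 | -64 12 55.0 | -60 10 56.0 | -56 12 55.0 | -52 9 54.0 | -48 11 39.0 | -44 11 40.0 | -40 7 50.0 | -36 7 14.0 | -32 10 14.0 | -28 11 14.0 | -24 9 14.0 | -20 10 14.0 | -16 11 15.0 | -12 11 14.0 | -8 11 15.0 | -4 10 15.0 | 0 10 15.0 | 4 17 26.0 | 8 10 29.0 | 12 10 28.0 | 16 20 46.0 | 20 9 49.0 | 24 5 48.0 | 28 5 16.0 | 32 7 14.0 | 36 10 6.0 | 40 10 7.0 | 44 6 6.0 | 48 12 6.0 | 
 tin [ 0.451 -0.026  0.03 ] [0.524 0.047 0.063]
 tumb [ 0.627 -0.076  0.03 ] [0.707 0.003 0.106]
 oil [0.669 0.12  0.05 ] [0.7   0.148 0.14 ]
```

```bash
cat >> h.py <<'E'
from scipy.spatial.transform import Rotation as Ro
def go(pos,yaw,p=0.):
    """shift(mm) and turn in tool axes from measured pose to target; yaw of tool x (rad), pitch p raises tool x"""
    s=monitor.sense(); R0=Ro.from_rotvec(s['ee_rot'])
    T=Ro.from_euler('z',yaw)*Ro.from_euler('x',np.pi)*Ro.from_euler('y',p)
    print('from',np.round(s['ee_pos'],4),'shift',(R0.inv().apply(np.array(pos)-s['ee_pos'])*1000).round(1),'turn',(R0.inv()*T).as_rotvec().round(3),'F',np.round(s['contact_force'],2),'w',round(float(s['grip_width']),4),'t',round(float(s['clock']),2))
E
python3 - <<'E'
from h import *
go([.519,-.1445,.25],.017); go([.519,-.1445,.14],.017)
E
```

```text
from [ 0.2488 -0.6268  0.2565] shift [ 429.1 -348.6    7.3] turn [-0.002  0.     0.361] F [ 0.35 -0.24  0.32] w 0.0881 t 0.1
from [ 0.2488 -0.6268  0.2565] shift [ 429.1 -348.4  117.3] turn [-0.002  0.     0.361] F [ 0.35 -0.24  0.32] w 0.0881 t 0.1
```

Request:
{"api": "carry_out", "payload": {
  "commands": [
    {"x": 30, "y": -24, "wz": 0.07},
    {"x": 60, "y": -48, "wz": 0.14},
    {"x": 90, "y": -72, "wz": 0.21},
    {"x": 120, "y": -96, "wz": 0.28},
    {"x": 150, "y": -120, "wz": 0.361}
  ]
}}

```text
invalid input at $.commands[0]: expected keys x, y, z, wx, wy, wz, hand
```

```bash
python3 -c "
from h import *
go([.519,-.1445,.25],.017); go([.519,-.1445,.12],.017)"
```

```text
from [ 0.2488 -0.6268  0.2565] shift [ 429.1 -348.6    7.3] turn [-0.002  0.     0.361] F [ 0.35 -0.24  0.32] w 0.0881 t 0.1
from [ 0.2488 -0.6268  0.2565] shift [ 429.1 -348.4  137.3] turn [-0.002  0.     0.361] F [ 0.35 -0.24  0.32] w 0.0881 t 0.1
```

Request:
{"api": "carry_out", "payload": {
  "commands": [
    {"x": 30, "y": -24, "z": 0, "wx": 0, "wy": 0, "wz": 0.07, "hand": 0},
    {"x": 60, "y": -48, "z": 0, "wx": 0, "wy": 0, "wz": 0.14, "hand": 0},
    {"x": 90, "y": -72, "z": 0, "wx": 0, "wy": 0, "wz": 0.21, "hand": 0},
    {"x": 120, "y": -96, "z": 0, "wx": 0, "wy": 0, "wz": 0.28, "hand": 0},
    {"x": 150, "y": -120, "z": 0, "wx": 0, "wy": 0, "wz": 0.361, "hand": 0}
  ],
  "squeeze": 30
}}

```text
clock: 0.52
ee_pos: [0.3444, -0.4587, 0.257]
ee_rot: [-3.141, -0.02, 0.001]
contact_force: [0.8, 0.0, 0.2]
grip_width: 0.0882
finger_force: 0.0
```

```bash
python3 -c "
from h import *
go([.519,-.1445,.25],.017); go([.519,-.1445,.12],.017)"
```

```text
from [ 0.3444 -0.4587  0.257 ] shift [ 178.5 -312.     7.2] turn [-0.001  0.    -0.004] F [0.84 0.02 0.18] w 0.0882 t 0.52
from [ 0.3444 -0.4587  0.257 ] shift [ 178.6 -311.9  137.2] turn [-0.001  0.    -0.004] F [0.84 0.02 0.18] w 0.0882 t 0.52
```

Request:
{"api": "carry_out", "payload": {
  "commands": [
    {"x": 18, "y": -32, "z": 0, "wx": 0, "wy": 0, "wz": 0, "hand": 0},
    {"x": 36, "y": -63, "z": 0, "wx": 0, "wy": 0, "wz": 0, "hand": 0},
    {"x": 54, "y": -94, "z": 0, "wx": 0, "wy": 0, "wz": 0, "hand": 0},
    {"x": 72, "y": -126, "z": 0, "wx": 0, "wy": 0, "wz": 0, "hand": 0},
    {"x": 90, "y": -157, "z": 0, "wx": 0, "wy": 0, "wz": 0, "hand": 0}
  ]
}}

```text
clock: 0.93
ee_pos: [0.4317, -0.3001, 0.2573]
ee_rot: [-3.141, -0.026, 0.001]
contact_force: [1.3, 0.6, 0.3]
grip_width: 0.0881
finger_force: 0.0
```

Request:
{"api": "carry_out", "payload": {
  "commands": [
    {"x": 18, "y": -32, "z": 20, "wx": 0, "wy": 0, "wz": 0, "hand": 0},
    {"x": 36, "y": -63, "z": 45, "wx": 0, "wy": 0, "wz": 0, "hand": 0},
    {"x": 54, "y": -94, "z": 70, "wx": 0, "wy": 0, "wz": 0, "hand": 0},
    {"x": 72, "y": -125, "z": 95, "wx": 0, "wy": 0, "wz": 0, "hand": 0},
    {"x": 89, "y": -155, "z": 120, "wx": 0, "wy": 0, "wz": 0, "hand": 0}
  ]
}}

```text
clock: 1.35
ee_pos: [0.5154, -0.1489, 0.1409]
ee_rot: [3.141, 0.027, 0.001]
contact_force: [0.8, -0.2, 0.1]
grip_width: 0.088
finger_force: 0.0
```

```bash
python3 -c "
from h import *
c=camera('scene');f=c['frame'][100:260,180:360];c['frame']=cv2.resize(f,(720,640))[:600];save('near',c)
go([.519,-.1445,.0465],.017)"
```

```text
from [ 0.5145 -0.1435  0.1356] shift [ 5.   1.6 89. ] turn [-0.006  0.006  0.002] F [ 0.08  3.41 -2.49] w 0.0882 t 1.4
```

View pics/near.png

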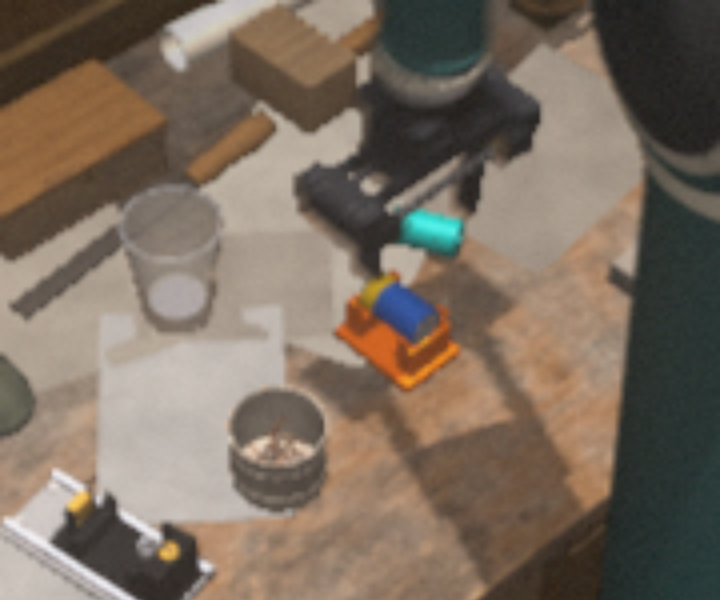

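The view shows the fingers straddling above the cell at crop (400,305). The teal decoy is on the table behind, at (430,230), and is clear of them. Descending now.

Request:
{"api": "carry_out", "payload": {
  "commands": [
    {"x": 5, "y": 1.5, "z": 25, "wx": 0, "wy": 0, "wz": 0, "hand": 0},
    {"x": 5, "y": 1.5, "z": 50, "wx": 0, "wy": 0, "wz": 0, "hand": 0},
    {"x": 5, "y": 1.5, "z": 75, "wx": 0, "wy": 0, "wz": 0, "hand": 0},
    {"x": 5, "y": 1.5, "z": 87, "wx": 0, "wy": 0, "wz": 0, "hand": 0},
    {"x": 5, "y": 1.5, "z": 87, "wx": 0, "wy": 0, "wz": 0, "hand": 0}
  ]
}}

```text
clock: 1.82
ee_pos: [0.517, -0.1511, 0.0514]
ee_rot: [-3.139, -0.027, 0.011]
contact_force: [0.5, 0.8, 0.0]
grip_width: 0.0879
finger_force: 0.0
```

```bash
python3 -c "
from h import *
go([.519,-.1445,.0465],.017)"
```

```text
from [ 0.517  -0.1511  0.0514] shift [ 2.2 -6.6  4.9] turn [-0.002  0.007 -0.   ] F [0.47 0.8  0.02] w 0.0879 t 1.82
```

Request:
{"api": "carry_out", "payload": {
  "commands": [
    {"x": 2, "y": -6.5, "z": 5, "wx": 0, "wy": 0.007, "wz": 0, "hand": 0},
    {"x": 2, "y": -6.5, "z": 5, "wx": 0, "wy": 0.007, "wz": 0, "hand": 0},
    {"x": 2, "y": -6.5, "z": 5, "wx": 0, "wy": 0.007, "wz": 0, "hand": 0}
  ]
}}

```text
clock: 2.07
ee_pos: [0.5229, -0.1457, 0.0512]
ee_rot: [3.141, 0.027, 0.014]
contact_force: [-0.3, -0.1, -1.2]
grip_width: 0.0882
finger_force: 0.0
```

```bash
python3 -c "
from h import *
go([.519,-.1445,.0465],.017)"
```

```text
from [ 0.5229 -0.1457  0.0512] shift [-4.  -1.2  4.6] turn [ 0.001 -0.009  0.   ] F [-0.33 -0.12 -1.24] w 0.0882 t 2.07
```

Request:
{"api": "carry_out", "payload": {
  "commands": [
    {"x": 0, "y": 0, "z": 0, "wx": 0, "wy": 0, "wz": 0, "hand": 0},
    {"x": 0, "y": 0, "z": 0, "wx": 0, "wy": 0, "wz": 0, "hand": 0},
    {"x": 0, "y": 0, "z": 0, "wx": 0, "wy": 0, "wz": 0, "hand": 0}
  ]
}}

```text
clock: 2.32
ee_pos: [0.5227, -0.1459, 0.0509]
ee_rot: [3.141, 0.026, 0.014]
contact_force: [-0.2, 0.4, 0.6]
grip_width: 0.0881
finger_force: 0.0
```

```bash
python3 -c "
from h import *
go([.519,-.1445,.0465],.017)
camera('top');go([.519,-.1445,.0465],.017)"
```

```text
from [ 0.5227 -0.1459  0.0509] shift [-3.7 -1.4  4.4] turn [ 0.001 -0.009 -0.   ] F [-0.15  0.43  0.64] w 0.0881 t 2.32
from [ 0.5225 -0.1458  0.0507] shift [-3.5 -1.3  4.1] turn [ 0.    -0.008 -0.   ] F [ 0.21  0.2  -0.63] w 0.0879 t 2.37
```

Request:
{"api": "carry_out", "payload": {
  "commands": [
    {"x": -3.5, "y": -1.5, "z": 4, "wx": 0, "wy": -0.008, "wz": 0, "hand": 0},
    {"x": -3.5, "y": -1.5, "z": 4, "wx": 0, "wy": -0.008, "wz": 0, "hand": 0},
    {"x": -3.5, "y": -1.5, "z": 4, "wx": 0, "wy": -0.008, "wz": 0, "hand": 0},
    {"x": -3.5, "y": -1.5, "z": 4, "wx": 0, "wy": -0.008, "wz": 0, "hand": 0}
  ]
}}

```text
clock: 2.7
ee_pos: [0.5183, -0.144, 0.0456]
ee_rot: [-3.141, -0.026, 0.002]
contact_force: [0.3, -0.9, -0.4]
grip_width: 0.0882
finger_force: 0.0
```

```bash
python3 -c "
from h import *
go([.519,-.1445,.0465],.017)"
```

```text
from [ 0.5183 -0.144   0.0456] shift [ 0.7  0.5 -0.9] turn [-0.     0.001 -0.   ] F [ 0.31 -0.9  -0.44] w 0.0882 t 2.7
```

Request:
{"api": "carry_out", "payload": {
  "commands": [
    {"x": 0, "y": 0, "z": 0, "wx": 0, "wy": 0, "wz": 0, "hand": 1},
    {"x": 0, "y": 0, "z": 0, "wx": 0, "wy": 0, "wz": 0, "hand": 1},
    {"x": 0, "y": 0, "z": 0, "wx": 0, "wy": 0, "wz": 0, "hand": 1},
    {"x": 0, "y": 0, "z": 0, "wx": 0, "wy": 0, "wz": 0, "hand": 1},
    {"x": 0, "y": 0, "z": 0, "wx": 0, "wy": 0, "wz": 0, "hand": 1}
  ],
  "squeeze": 6
}}

```text
clock: 3.12
ee_pos: [0.5185, -0.1441, 0.0459]
ee_rot: [3.141, 0.026, -0.002]
contact_force: [-0.3, 0.5, 0.4]
grip_width: 0.0571
finger_force: 0.0
```

Request:
{"api": "carry_out", "payload": {
  "commands": [
    {"x": 0, "y": 0, "z": 0, "wx": 0, "wy": 0, "wz": 0, "hand": 1},
    {"x": 0, "y": 0, "z": 0, "wx": 0, "wy": 0, "wz": 0, "hand": 1},
    {"x": 0, "y": 0, "z": 0, "wx": 0, "wy": 0, "wz": 0, "hand": 1},
    {"x": 0, "y": 0, "z": 0, "wx": 0, "wy": 0, "wz": 0, "hand": 1}
  ]
}}

```text
clock: 3.45
ee_pos: [0.5186, -0.1442, 0.0459]
ee_rot: [3.141, 0.027, -0.001]
contact_force: [-0.3, 0.1, -0.1]
grip_width: 0.0322
finger_force: 5.9
```

Request:
{"api": "carry_out", "payload": {
  "commands": [
    {"x": 0, "y": 0, "z": 0, "wx": 0, "wy": 0, "wz": 0, "hand": 1},
    {"x": 0, "y": 0, "z": 0, "wx": 0, "wy": 0, "wz": 0, "hand": 1},
    {"x": 0, "y": 0, "z": -10, "wx": 0, "wy": 0, "wz": 0, "hand": 1},
    {"x": 0, "y": 0, "z": -25, "wx": 0, "wy": 0, "wz": 0, "hand": 1},
    {"x": 0, "y": 0, "z": -50, "wx": 0, "wy": 0, "wz": 0, "hand": 1}
  ],
  "squeeze": 35
}}

```text
clock: 3.87
ee_pos: [0.5161, -0.1433, 0.0942]
ee_rot: [-3.139, -0.026, 0.011]
contact_force: [-0.0, 0.3, -1.3]
grip_width: 0.0314
finger_force: 34.8
```

Request:
{"api": "carry_out", "payload": {
  "commands": [
    {"x": 0, "y": 0, "z": -20, "wx": 0, "wy": 0, "wz": 0, "hand": 1},
    {"x": 0, "y": 0, "z": -50, "wx": 0, "wy": 0, "wz": 0, "hand": 1},
    {"x": 0, "y": 0, "z": -50, "wx": 0, "wy": 0, "wz": 0, "hand": 1}
  ]
}}

```text
clock: 4.12
ee_pos: [0.5224, -0.1452, 0.1524]
ee_rot: [3.138, 0.026, 0.014]
contact_force: [2.2, -0.2, -0.1]
grip_width: 0.0314
finger_force: 34.8
```

```bash
python3 -c "
from h import *
c=camera('scene');f=c['frame'][100:260,180:360];c['frame']=cv2.resize(f,(720,640))[:600];save('held',c);np.savez('held.npz',**c)
a=np.radians(12.7);A=np.array([[np.cos(a),-np.sin(a)],[np.sin(a),np.cos(a)]])
b=np.array([.5152,.1516])+A@[-.0128+.016,-.0007];print(b)
go([*b,.15],a,0.42)"
```

```text
[0.5184756  0.15162063]
from [ 0.5213 -0.145   0.1499] shift [   2.1 -296.6   -0.8] turn [ 0.046  0.412 -0.201] F [ 0.29  0.44 -1.21] w 0.0318 t 4.17
```

View pics/held.png

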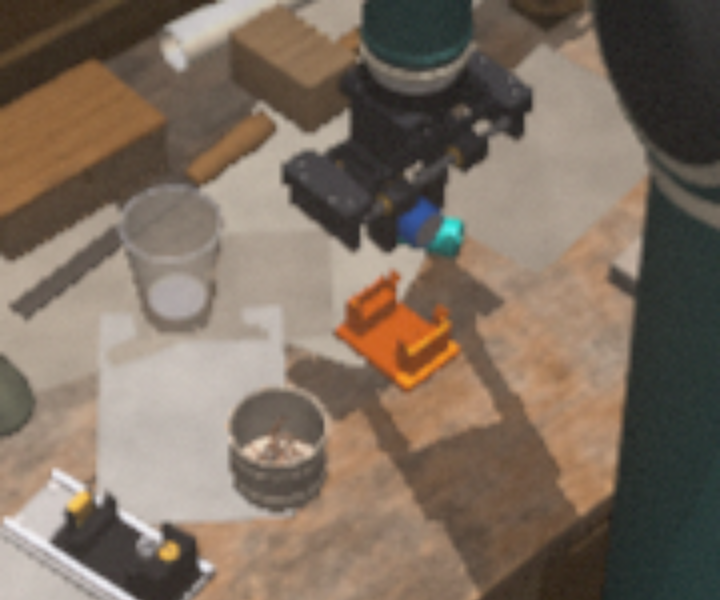

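The cell is held at crop (425,228) and the orange rest is empty. Carrying it over the tin to the holder while tilting.

Request:
{"api": "carry_out", "payload": {
  "commands": [
    {"x": 0, "y": -25, "z": 0, "wx": 0, "wy": 0.0, "wz": -0.04, "hand": 1},
    {"x": 0, "y": -55, "z": 0, "wx": 0, "wy": 0.0, "wz": -0.08, "hand": 1},
    {"x": 0, "y": -85, "z": 0, "wx": 0, "wy": 0.0, "wz": -0.12, "hand": 1},
    {"x": 0, "y": -115, "z": 0, "wx": 0, "wy": 0.0, "wz": -0.16, "hand": 1},
    {"x": 0, "y": -150, "z": 0, "wx": 0, "wy": 0.0, "wz": -0.2, "hand": 1}
  ]
}}

```text
clock: 4.58
ee_pos: [0.5147, 0.0066, 0.1443]
ee_rot: [-3.123, -0.341, 0.006]
contact_force: [0.3, 0.5, -2.1]
grip_width: 0.0313
finger_force: 34.8
```

Request:
{"api": "carry_out", "payload": {
  "commands": [
    {"x": -6, "y": -30, "z": 0, "wx": 0, "wy": 0.08, "wz": 0, "hand": 1},
    {"x": -12, "y": -60, "z": 0, "wx": 0, "wy": 0.17, "wz": 0, "hand": 1},
    {"x": -18, "y": -90, "z": 0, "wx": 0, "wy": 0.26, "wz": 0, "hand": 1},
    {"x": -24, "y": -120, "z": 0, "wx": 0, "wy": 0.34, "wz": 0, "hand": 1},
    {"x": -29, "y": -143, "z": 0, "wx": 0, "wy": 0.42, "wz": 0, "hand": 1}
  ]
}}

```text
clock: 5.0
ee_pos: [0.4546, 0.1404, 0.1442]
ee_rot: [-3.01, -0.327, -0.641]
contact_force: [0.1, -0.2, -1.3]
grip_width: 0.0313
finger_force: 34.8
```

Request:
{"api": "carry_out", "payload": {
  "commands": [
    {"x": 0, "y": 0, "z": 0, "wx": 0, "wy": 0, "wz": 0, "hand": 1},
    {"x": 0, "y": 0, "z": 0, "wx": 0, "wy": 0, "wz": 0, "hand": 1},
    {"x": 0, "y": 0, "z": 0, "wx": 0, "wy": 0, "wz": 0, "hand": 1},
    {"x": 0, "y": 0, "z": 0, "wx": 0, "wy": 0, "wz": 0, "hand": 1}
  ]
}}

```text
clock: 5.33
ee_pos: [0.458, 0.1389, 0.1463]
ee_rot: [-3.012, -0.326, -0.641]
contact_force: [0.2, -0.7, -0.7]
grip_width: 0.0316
finger_force: 34.8
```

```bash
python3 -c "
from h import *
go([.5185,.1516,.15],np.radians(12.7),0.42)
c=camera('scene');np.savez('tilt.npz',**c);f=c['frame'][110:260,140:320];c['frame']=cv2.resize(f,(720,600),interpolation=2);save('tilt',c)
go([.5185,.1516,.1],np.radians(12.7),0.42)"
```

```text
from [0.458  0.1389 0.1463] shift [57.9  0.6 21.8] turn [ 0.002  0.001 -0.005] F [ 0.18 -0.7  -0.7 ] w 0.0316 t 5.33
from [0.4583 0.1388 0.1464] shift [37.3  0.3 67.5] turn [ 0.002  0.001 -0.006] F [ 0.39 -0.41 -1.32] w 0.0313 t 5.38
```

View pics/tilt.png

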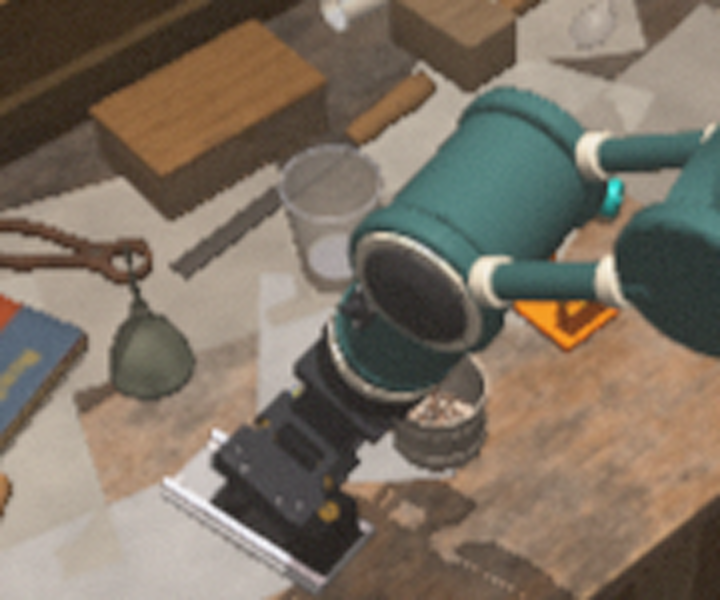

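The gripper is tilted over the holder at crop (290,470), tin and oil can undisturbed. The tool is about 55 mm short in x, so I'm correcting that and then descending.

```bash
python3 -c "
from h import *
go([.5138,.1506,.085],np.radians(12.7),0.42)"
```

```text
from [0.4583 0.1388 0.1464] shift [26.9  0.3 79.2] turn [ 0.002  0.001 -0.006] F [ 0.39 -0.41 -1.32] w 0.0313 t 5.38
```

Request:
{"api": "carry_out", "payload": {
  "commands": [
    {"x": 10, "y": 0, "z": 15, "wx": 0, "wy": 0, "wz": -0.006, "hand": 1},
    {"x": 20, "y": 0, "z": 40, "wx": 0, "wy": 0, "wz": -0.006, "hand": 1},
    {"x": 27, "y": 0, "z": 65, "wx": 0, "wy": 0, "wz": -0.006, "hand": 1},
    {"x": 27, "y": 0, "z": 79, "wx": 0, "wy": 0, "wz": -0.006, "hand": 1},
    {"x": 27, "y": 0, "z": 79, "wx": 0, "wy": 0, "wz": -0.006, "hand": 1}
  ]
}}

```text
clock: 5.8
ee_pos: [0.513, 0.1503, 0.0819]
ee_rot: [-3.015, -0.334, -0.633]
contact_force: [-0.5, -0.6, -1.7]
grip_width: 0.0314
finger_force: 34.8
```

Request:
{"api": "carry_out", "payload": {
  "commands": [
    {"x": 0, "y": 0, "z": 0, "wx": 0, "wy": 0, "wz": 0, "hand": 1},
    {"x": 0, "y": 0, "z": 0, "wx": 0, "wy": 0, "wz": 0, "hand": 1},
    {"x": 0, "y": 0, "z": 0, "wx": 0, "wy": 0, "wz": 0, "hand": 1},
    {"x": 0, "y": 0, "z": 0, "wx": 0, "wy": 0, "wz": 0, "hand": 1}
  ]
}}

```text
clock: 6.13
ee_pos: [0.513, 0.1515, 0.0861]
ee_rot: [-3.011, -0.336, -0.644]
contact_force: [0.5, -0.5, -0.9]
grip_width: 0.0313
finger_force: 34.8
```

```bash
python3 -c "
from h import *
go([.5138,.1506,.0620],np.radians(12.7),0.42)
for n in('scene','top'):
  c=camera(n);np.savez(n+'2.npz',**c)
  if n=='top': f=c['frame'][165:240,140:230];
  else: f=c['frame'][190:265,165:255]
  f=cv2.resize(f,(600,500) if 0 else (400,333),interpolation=2)
  I=f if n=='scene' else np.hstack([I,f])
cv2.imwrite('pics/pre.png',I[:,:,::-1])
go([.5138,.1506,.0620],np.radians(12.7),0.42)"
```

```text
from [0.513  0.1515 0.0861] shift [-9.3  1.  22.2] turn [ 0.002 -0.001  0.001] F [ 0.48 -0.49 -0.89] w 0.0313 t 6.13
from [0.5128 0.1516 0.0859] shift [-9.1  1.2 22.1] turn [ 0.002 -0.001  0.001] F [ 0.99  0.2  -2.19] w 0.0315 t 6.23
```

View pics/pre.png

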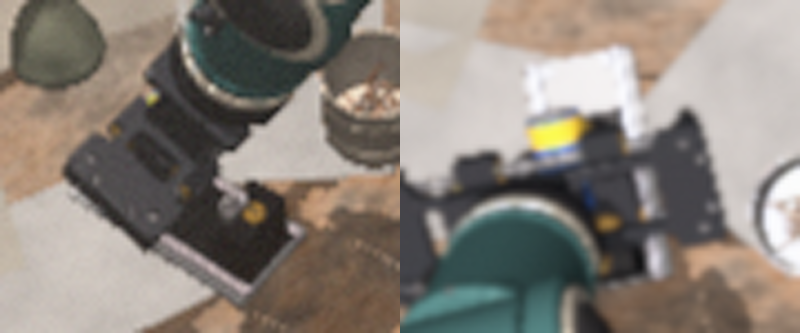

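The plus band is in the top view at about px (175,195), over the contact end of the rail and roughly centred. I'll check that laterally against the arm pose.

```bash
python3 -c "
from h import *
c=dict(np.load('top2.npz'));hsv=cv2.cvtColor(c['frame'],cv2.COLOR_RGB2HSV)
m=np.zeros(hsv.shape[:2],bool);m[186:206,165:190]=1
m&=(hsv[...,0]>20)&(hsv[...,0]<36)&(hsv[...,1]>120)&(hsv[...,2]>120)
v,u=np.nonzero(m);print(len(u),u.min(),u.max(),v.min(),v.max(),u.mean(),v.mean())
a=np.radians(12.7);A=np.array([[np.cos(a),np.sin(a)],[-np.sin(a),np.cos(a)]])
# predicted yellow band visible centre
s=monitor.sense();R=Ro.from_rotvec(s['ee_rot']);
for q in([.024,0,-.0165],[.028,0,-.0165],[.028,0,0],[.021,0,-.0165],[.021,.0165,0],[.021,-.0165,0]):
  p=s['ee_pos']+R.apply(q);cc=c['R']@p+c['t'];print(q,p.round(4),'px',(cc[:2]/cc[2]*c['fx']+[c['cx'],c['cy']]).round(1))
print('tool in holder mm',A@((s['ee_pos'][:2]-[.5152,.1516])*1000))
"
```

```text
52 169 181 192 197 175.15384615384616 194.55769230769232
[0.024, 0, -0.0165] [0.5276 0.155  0.1107] px [173.8 194.5]
[0.028, 0, -0.0165] [0.5311 0.1558 0.1124] px [173.3 193. ]
[0.028, 0, 0] [0.5377 0.1573 0.0973] px [174.3 191.2]
[0.021, 0, -0.0165] [0.5249 0.1544 0.1095] px [174.1 195.6]
[0.021, 0.0165, 0] [0.5351 0.1398 0.0945] px [181.2 192.4]
[0.021, -0.0165, 0] [0.5279 0.172  0.0944] px [168.7 195. ]
tool in holder mm [-2.33349588  0.53866421]
```

Request:
{"api": "carry_out", "payload": {
  "commands": [
    {"x": -2, "y": 0.5, "z": 5, "wx": 0, "wy": 0, "wz": 0, "hand": 1},
    {"x": -4, "y": 0.5, "z": 10, "wx": 0, "wy": 0, "wz": 0, "hand": 1},
    {"x": -6, "y": 0.5, "z": 15, "wx": 0, "wy": 0, "wz": 0, "hand": 1},
    {"x": -8, "y": 0.5, "z": 19, "wx": 0, "wy": 0, "wz": 0, "hand": 1},
    {"x": -9, "y": 0.5, "z": 22, "wx": 0, "wy": 0, "wz": 0, "hand": 1}
  ]
}}

```text
clock: 6.65
ee_pos: [0.5125, 0.151, 0.0597]
ee_rot: [-3.013, -0.337, -0.638]
contact_force: [-0.4, -0.8, -1.1]
grip_width: 0.0317
finger_force: 34.8
```

Request:
{"api": "carry_out", "payload": {
  "commands": [
    {"x": 0, "y": 0, "z": 0, "wx": 0, "wy": 0, "wz": 0, "hand": 1},
    {"x": 0, "y": 0, "z": 0, "wx": 0, "wy": 0, "wz": 0, "hand": 1},
    {"x": 0, "y": 0, "z": 0, "wx": 0, "wy": 0, "wz": 0, "hand": 1},
    {"x": 0, "y": 0, "z": 0, "wx": 0, "wy": 0, "wz": 0, "hand": 1}
  ]
}}

```text
clock: 6.98
ee_pos: [0.5136, 0.1512, 0.0613]
ee_rot: [-3.012, -0.337, -0.642]
contact_force: [0.9, 0.1, -0.8]
grip_width: 0.0316
finger_force: 34.8
```

```bash
cat >> h.py <<'E'
a=np.radians(12.7)
def st():
    """tool, minus end in holder frame (mm), pitch, force in holder frame"""
    s=monitor.sense(); R=Ro.from_rotvec(s['ee_rot']); Z=Ro.from_euler('z',a).inv(); H=np.array([.5152,.1516,0])
    f=lambda q: (Z.apply(s['ee_pos']+R.apply(q)-H)*1000).round(1)
    x=Z.apply(R.apply([1,0,0]))
    print('tcp',f([0,0,0]),'minus',f([-.03,0,0]),'plus',f([.03,0,0]),'pitch',round(float(np.arcsin(x[2])),3),'F',Z.apply(s['contact_force']).round(1),'T',Z.apply(s['torque']).round(2),'t',round(float(s['clock']),2))
def hold(xm,zm,p,y=0.):
    """command so that the minus end (holder frame, mm) sits at xm,zm with pitch p"""
    Z=Ro.from_euler('z',a); q=np.array([xm+30*np.cos(p),y,zm+30*np.sin(p)])/1000
    go(Z.apply(q)+[.5152,.1516,0],a,p)
E
python3 -c "
from h import *
st(); hold(-38,47,.42)"
```

```text
tcp [-1.6 -0.  61.3] minus [-29.   -0.1  49. ] plus [25.8  0.  73.5] pitch 0.42 F [ 0.9 -0.1 -0.8] T [0.08 0.28 0.01] t 6.98
from [0.5136 0.1512 0.0613] shift [-9.  -0.  -1.8] turn [0.002 0.    0.001] F [ 0.93  0.08 -0.75] w 0.0316 t 6.98
```

Request:
{"api": "carry_out", "payload": {
  "commands": [
    {"x": -1.2, "y": 0, "z": 1, "wx": 0, "wy": 0, "wz": 0, "hand": 1},
    {"x": -2.4, "y": 0, "z": 0.5, "wx": 0, "wy": 0, "wz": 0, "hand": 1},
    {"x": -3.3, "y": 0, "z": 0.3, "wx": 0, "wy": 0, "wz": 0, "hand": 1},
    {"x": -3.3, "y": 0, "z": 0.3, "wx": 0, "wy": 0, "wz": 0, "hand": 1},
    {"x": -3.3, "y": 0, "z": 0.3, "wx": 0, "wy": 0, "wz": 0, "hand": 1}
  ]
}}

```text
clock: 7.4
ee_pos: [0.5104, 0.1505, 0.0594]
ee_rot: [-3.012, -0.337, -0.641]
contact_force: [0.3, 0.0, -1.3]
grip_width: 0.0314
finger_force: 34.8
```

```bash
python3 -c "
from h import *
st()"
```

```text
tcp [-4.9 -0.  59.4] minus [-32.4  -0.1  47.2] plus [22.5  0.  71.6] pitch 0.419 F [ 0.3 -0.1 -1.3] T [-0.03  0.27 -0.05] t 7.4
```

Request:
{"api": "carry_out", "payload": {
  "commands": [
    {"x": -0.9, "y": 0, "z": -0.4, "wx": 0, "wy": 0, "wz": 0, "hand": 1},
    {"x": -1.8, "y": 0, "z": -0.8, "wx": 0, "wy": 0, "wz": 0, "hand": 1},
    {"x": -1.8, "y": 0, "z": -0.8, "wx": 0, "wy": 0, "wz": 0, "hand": 1},
    {"x": -1.8, "y": 0, "z": -0.8, "wx": 0, "wy": 0, "wz": 0, "hand": 1}
  ]
}}

```text
clock: 7.73
ee_pos: [0.5085, 0.15, 0.0594]
ee_rot: [-3.012, -0.337, -0.641]
contact_force: [0.8, -0.5, -1.3]
grip_width: 0.0316
finger_force: 34.8
```

```bash
python3 -c "
from h import *
st()"
```

```text
tcp [-6.9 -0.  59.4] minus [-34.3  -0.1  47.2] plus [20.5  0.  71.6] pitch 0.419 F [ 0.7 -0.6 -1.3] T [0.01 0.28 0.04] t 7.73
```

Request:
{"api": "carry_out", "payload": {
  "commands": [
    {"x": -0.9, "y": 0, "z": -0.4, "wx": 0, "wy": 0, "wz": 0, "hand": 1},
    {"x": -0.9, "y": 0, "z": -0.4, "wx": 0, "wy": 0, "wz": 0, "hand": 1},
    {"x": -0.9, "y": 0, "z": -0.4, "wx": 0, "wy": 0, "wz": 0, "hand": 1}
  ]
}}

```text
clock: 7.98
ee_pos: [0.5075, 0.1498, 0.0594]
ee_rot: [-3.012, -0.337, -0.641]
contact_force: [-0.6, -0.5, -1.3]
grip_width: 0.0315
finger_force: 34.8
```

Request:
{"api": "carry_out", "payload": {
  "commands": [
    {"x": -0.9, "y": 0, "z": -0.4, "wx": 0, "wy": 0, "wz": 0, "hand": 1},
    {"x": -0.9, "y": 0, "z": -0.4, "wx": 0, "wy": 0, "wz": 0, "hand": 1},
    {"x": -0.9, "y": 0, "z": -0.4, "wx": 0, "wy": 0, "wz": 0, "hand": 1}
  ]
}}

```text
clock: 8.23
ee_pos: [0.5066, 0.1496, 0.0593]
ee_rot: [-3.012, -0.337, -0.641]
contact_force: [-0.0, 0.2, -0.7]
grip_width: 0.0316
finger_force: 34.8
```

Request:
{"api": "carry_out", "payload": {
  "commands": [
    {"x": -0.9, "y": 0, "z": -0.4, "wx": 0, "wy": 0, "wz": 0, "hand": 1},
    {"x": -0.9, "y": 0, "z": -0.4, "wx": 0, "wy": 0, "wz": 0, "hand": 1},
    {"x": -0.9, "y": 0, "z": -0.4, "wx": 0, "wy": 0, "wz": 0, "hand": 1}
  ]
}}

```text
clock: 8.48
ee_pos: [0.5056, 0.1494, 0.0593]
ee_rot: [-3.012, -0.337, -0.641]
contact_force: [0.5, 0.9, -1.1]
grip_width: 0.0313
finger_force: 34.8
```

```bash
python3 -c "
from h import *
st()"
```

```text
tcp [-9.9 -0.1 59.3] minus [-37.3  -0.1  47.1] plus [17.5 -0.  71.5] pitch 0.419 F [ 0.7  0.7 -1.1] T [ 0.01  0.25 -0.03] t 8.48
```

Request:
{"api": "carry_out", "payload": {
  "commands": [
    {"x": -0.9, "y": 0, "z": -0.4, "wx": 0, "wy": 0, "wz": 0, "hand": 1},
    {"x": -0.9, "y": 0, "z": -0.4, "wx": 0, "wy": 0, "wz": 0, "hand": 1},
    {"x": -0.9, "y": 0, "z": -0.4, "wx": 0, "wy": 0, "wz": 0, "hand": 1}
  ]
}}

```text
clock: 8.73
ee_pos: [0.505, 0.1493, 0.0596]
ee_rot: [-3.012, -0.337, -0.642]
contact_force: [1.9, 0.1, -2.9]
grip_width: 0.0315
finger_force: 34.8
```

Request:
{"api": "carry_out", "payload": {
  "commands": [
    {"x": -0.9, "y": 0, "z": -0.4, "wx": 0, "wy": 0, "wz": 0, "hand": 1},
    {"x": -0.9, "y": 0, "z": -0.4, "wx": 0, "wy": 0, "wz": 0, "hand": 1},
    {"x": -0.9, "y": 0, "z": -0.4, "wx": 0, "wy": 0, "wz": 0, "hand": 1}
  ]
}}

```text
clock: 8.98
ee_pos: [0.5045, 0.1492, 0.0599]
ee_rot: [-3.011, -0.337, -0.643]
contact_force: [2.5, 1.2, -1.4]
grip_width: 0.0314
finger_force: 34.9
```

Request:
{"api": "carry_out", "payload": {
  "commands": [
    {"x": -0.9, "y": 0, "z": -0.4, "wx": 0, "wy": 0, "wz": 0, "hand": 1},
    {"x": -0.9, "y": 0, "z": -0.4, "wx": 0, "wy": 0, "wz": 0, "hand": 1},
    {"x": -0.9, "y": 0, "z": -0.4, "wx": 0, "wy": 0, "wz": 0, "hand": 1}
  ]
}}

```text
clock: 9.23
ee_pos: [0.5034, 0.1489, 0.0599]
ee_rot: [-3.011, -0.337, -0.643]
contact_force: [3.9, 0.3, -1.4]
grip_width: 0.0315
finger_force: 34.9
```

```bash
python3 -c "
from h import *
st()"
```

```text
tcp [-12.1  -0.   59.9] minus [-39.5  -0.1  47.6] plus [15.3  0.  72.1] pitch 0.42 F [ 3.9 -0.5 -1.4] T [ 0.02 -0.27  0.06] t 9.23
```

Contact with the spring came at a nominal minus-end x of about -37.8, with force rising about 0.7 N/mm. I'll keep compressing slowly.

Request:
{"api": "carry_out", "payload": {
  "commands": [
    {"x": -0.5, "y": 0, "z": -0.2, "wx": 0, "wy": 0, "wz": 0, "hand": 1},
    {"x": -0.9, "y": 0, "z": -0.3, "wx": 0, "wy": 0, "wz": 0, "hand": 1},
    {"x": -1.4, "y": 0, "z": -0.5, "wx": 0, "wy": 0, "wz": 0, "hand": 1},
    {"x": -1.8, "y": 0, "z": -0.7, "wx": 0, "wy": 0, "wz": 0, "hand": 1},
    {"x": -2.3, "y": 0, "z": -0.9, "wx": 0, "wy": 0, "wz": 0, "hand": 1}
  ]
}}

```text
clock: 9.65
ee_pos: [0.5011, 0.1484, 0.0598]
ee_rot: [-3.011, -0.337, -0.643]
contact_force: [5.7, 0.9, -1.5]
grip_width: 0.0315
finger_force: 34.9
```

Request:
{"api": "carry_out", "payload": {
  "commands": [
    {"x": -0.5, "y": 0, "z": -0.2, "wx": 0, "wy": 0, "wz": 0, "hand": 1},
    {"x": -0.9, "y": 0, "z": -0.3, "wx": 0, "wy": 0, "wz": 0, "hand": 1},
    {"x": -1.4, "y": 0, "z": -0.5, "wx": 0, "wy": 0, "wz": 0, "hand": 1},
    {"x": -1.8, "y": 0, "z": -0.7, "wx": 0, "wy": 0, "wz": 0, "hand": 1},
    {"x": -1.8, "y": 0, "z": -0.7, "wx": 0, "wy": 0, "wz": 0, "hand": 1}
  ]
}}

```text
clock: 10.07
ee_pos: [0.4995, 0.148, 0.0599]
ee_rot: [-3.011, -0.337, -0.644]
contact_force: [5.6, 0.8, -2.5]
grip_width: 0.0313
finger_force: 35.0
```

```bash
python3 -c "
from h import *
st();hold(-46,47,.42)"
```

```text
tcp [-16.1  -0.   59.9] minus [-43.5  -0.1  47.7] plus [11.3  0.  72.2] pitch 0.421 F [ 5.6 -0.4 -2.5] T [ 0.01 -0.62  0.02] t 10.07
from [0.4995 0.148  0.0599] shift [-2.6 -0.  -0.4] turn [ 0.002 -0.001  0.002] F [ 5.6   0.81 -2.53] w 0.0313 t 10.07
```

```bash
cat >> h.py <<'E'
def avg(n=8):
    F=[];T=[]
    for i in range(n):
        c=camera('top'); s=monitor.sense(); F.append(s['contact_force']);T.append(s['torque'])
    Z=Ro.from_euler('z',a).inv(); print('avgF',Z.apply(np.mean(F,0)).round(2),'sd',np.std(F,0).round(2),'T',Z.apply(np.mean(T,0)).round(3)); return c
def band(c,m0=(186,215,160,195)):
    """yellow band: observed far(top) edge row & cols vs prediction, px"""
    hsv=cv2.cvtColor(c['frame'],cv2.COLOR_RGB2HSV); m=np.zeros(hsv.shape[:2],bool); m[m0[0]:m0[1],m0[2]:m0[3]]=1
    m&=(hsv[...,0]>20)&(hsv[...,0]<36)&(hsv[...,1]>120)&(hsv[...,2]>120); v,u=np.nonzero(m)
    print('band',len(u),'u',u.min(),u.max(),'v',v.min(),v.max(),'mean',u.mean().round(2),v.mean().round(2))
    s=monitor.sense();R=Ro.from_rotvec(s['ee_rot'])
    t=np.linspace(0,2*np.pi,60); Q=np.r_[[[.028,.0165*np.cos(k),.0165*np.sin(k)] for k in t]]
    p=s['ee_pos']+R.apply(Q); cc=p@np.asarray(c['R']).T+c['t']; px=cc[:,:2]/cc[:,2:]*c['fx']+[c['cx'],c['cy']]
    print('pred rim u',px[:,0].min().round(1),px[:,0].max().round(1),'v',px[:,1].min().round(1),px[:,1].max().round(1))
E
python3 -c "
from h import *
c=avg();band(c);st()
c2=dict(np.load('top2.npz'));band(c2)
cv2.imwrite('pics/b.png',cv2.resize(c['frame'][165:240,140:230],(720,600),interpolation=2)[:,:,::-1])"
```

```text
avgF [ 6.55 -0.05 -1.91] sd [0.45 0.36 0.41] T [ 0.017 -0.597  0.014]
band 56 u 173 184 v 193 203 mean 178.7 199.91
pred rim u 171.5 183.8 v 195.1 199.6
tcp [-16.   -0.   59.9] minus [-43.4  -0.1  47.7] plus [11.3  0.  72.2] pitch 0.421 F [ 6.9  0.2 -2.5] T [ 0.03 -0.6   0.04] t 10.47
band 52 u 169 181 v 192 197 mean 175.15 194.56
pred rim u 171.5 183.8 v 195.1 199.6
```

View pics/b.png

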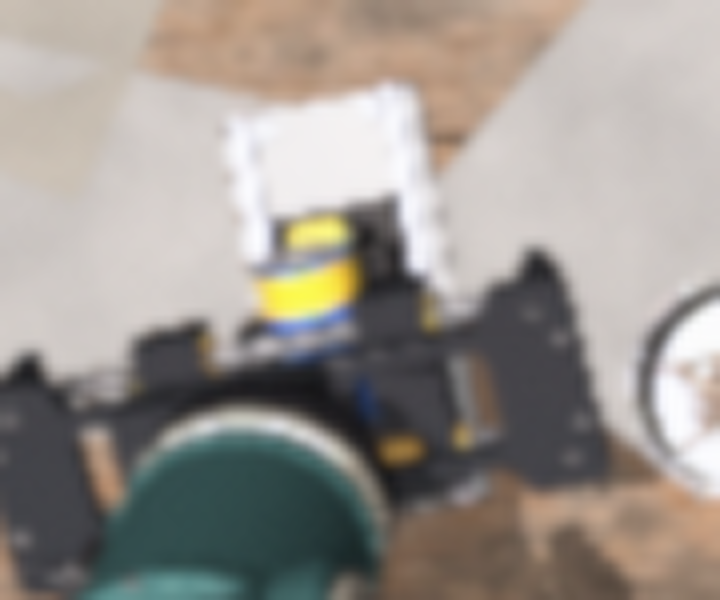

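The wall's brass top is at crop (318,232) and the plus band at (308,290). After parallax the cell lies on the centre line, with the spring at about 6.5 N. Next I press further and start lowering.

Request:
{"api": "carry_out", "payload": {
  "commands": [
    {"x": -0.6, "y": 0, "z": -0.1, "wx": 0, "wy": 0, "wz": 0, "hand": 1},
    {"x": -1.2, "y": 0, "z": -0.2, "wx": 0, "wy": 0, "wz": 0, "hand": 1},
    {"x": -1.9, "y": 0, "z": -0.3, "wx": 0, "wy": 0, "wz": 0, "hand": 1},
    {"x": -2.6, "y": 0, "z": -0.4, "wx": 0, "wy": 0, "wz": 0, "hand": 1},
    {"x": -2.6, "y": 0, "z": -0.4, "wx": 0, "wy": 0, "wz": 0, "hand": 1}
  ]
}}

```text
clock: 10.88
ee_pos: [0.4978, 0.1477, 0.0599]
ee_rot: [-3.01, -0.337, -0.647]
contact_force: [7.5, 1.9, -0.3]
grip_width: 0.0315
finger_force: 35.0
```

```bash
python3 -c "
from h import *
avg(5);st();hold(-47.5,47,.36);hold(-48,47,.3)"
```

```text
avgF [ 7.02 -0.23 -0.81] sd [0.38 0.38 0.53] T [ 0.028 -0.781 -0.001]
tcp [-17.7  -0.   59.9] minus [-45.1  -0.1  47.6] plus [ 9.6  0.  72.2] pitch 0.423 F [ 6.7 -0.9 -0.7] T [ 0.06 -0.75 -0.  ] t 11.13
from [0.4979 0.1477 0.0599] shift [-2.5 -0.   1.4] turn [ 0.002 -0.063  0.001] F [ 6.77  0.65 -0.71] w 0.0312 t 11.13
from [0.4979 0.1477 0.0599] shift [-3.1 -0.   3. ] turn [ 0.002 -0.123  0.001] F [ 6.77  0.65 -0.71] w 0.0312 t 11.13
```

Request:
{"api": "carry_out", "payload": {
  "commands": [
    {"x": -0.8, "y": 0, "z": 0.3, "wx": 0, "wy": -0.015, "wz": 0, "hand": 1},
    {"x": -1.6, "y": 0, "z": 0.7, "wx": 0, "wy": -0.03, "wz": 0, "hand": 1},
    {"x": -2.4, "y": 0, "z": 1.0, "wx": 0, "wy": -0.045, "wz": 0, "hand": 1},
    {"x": -3.2, "y": 0, "z": 1.4, "wx": 0, "wy": -0.063, "wz": 0, "hand": 1},
    {"x": -3.2, "y": 0, "z": 1.4, "wx": 0, "wy": -0.063, "wz": 0, "hand": 1}
  ]
}}

```text
clock: 11.55
ee_pos: [0.4972, 0.1475, 0.0582]
ee_rot: [-3.035, -0.339, -0.556]
contact_force: [7.7, 2.3, -0.0]
grip_width: 0.0314
finger_force: 34.9
```

```bash
python3 -c "
from h import *
avg(10);st();hold(-48.5,47,.3)"
```

```text
avgF [8.55 0.01 0.32] sd [0.55 0.26 0.37] T [-0.001 -0.996  0.003]
tcp [-18.8  -0.   58.1] minus [-46.9  -0.1  47.5] plus [ 9.2  0.  68.8] pitch 0.363 F [ 9.1 -0.4  0.1] T [-0.   -1.   -0.04] t 12.05
from [0.4968 0.1474 0.0581] shift [-1.7 -0.   1.7] turn [ 0.002 -0.063  0.001] F [8.98 1.58 0.06] w 0.0318 t 12.05
```

Request:
{"api": "carry_out", "payload": {
  "commands": [
    {"x": -1.0, "y": 0, "z": 0.1, "wx": 0, "wy": -0.01, "wz": 0, "hand": 1},
    {"x": -1.9, "y": 0, "z": 0.5, "wx": 0, "wy": -0.025, "wz": 0, "hand": 1},
    {"x": -2.6, "y": 0, "z": 1.0, "wx": 0, "wy": -0.045, "wz": 0, "hand": 1},
    {"x": -2.8, "y": 0, "z": 1.4, "wx": 0, "wy": -0.063, "wz": 0, "hand": 1},
    {"x": -2.8, "y": 0, "z": 1.4, "wx": 0, "wy": -0.063, "wz": 0, "hand": 1}
  ]
}}

```text
clock: 12.47
ee_pos: [0.4962, 0.1473, 0.0566]
ee_rot: [-3.056, -0.342, -0.464]
contact_force: [9.9, 1.3, 0.4]
grip_width: 0.0319
finger_force: 34.8
```

```bash
python3 -c "
from h import *
avg(10);st();hold(-49,47,.23)"
```

```text
avgF [ 9.37 -0.49  1.2 ] sd [0.39 0.32 0.53] T [-0.023 -1.203  0.009]
tcp [-20.   -0.   56.4] minus [-48.6  -0.1  47.5] plus [ 8.7  0.  65.3] pitch 0.302 F [ 9.1 -0.6  1.1] T [-0.06 -1.22 -0.02] t 12.97
from [0.4957 0.1472 0.0564] shift [-0.6 -0.   2.5] turn [ 0.002 -0.072  0.001] F [8.99 1.44 1.1 ] w 0.0314 t 12.97
```

Request:
{"api": "carry_out", "payload": {
  "commands": [
    {"x": -0.4, "y": 0, "z": 0.5, "wx": 0, "wy": -0.015, "wz": 0, "hand": 1},
    {"x": -0.8, "y": 0, "z": 1.0, "wx": 0, "wy": -0.035, "wz": 0, "hand": 1},
    {"x": -1.1, "y": 0, "z": 1.6, "wx": 0, "wy": -0.055, "wz": 0, "hand": 1},
    {"x": -1.2, "y": 0, "z": 2.2, "wx": 0, "wy": -0.072, "wz": 0, "hand": 1},
    {"x": -1.2, "y": 0, "z": 2.2, "wx": 0, "wy": -0.072, "wz": 0, "hand": 1}
  ]
}}

```text
clock: 13.38
ee_pos: [0.4963, 0.1473, 0.0544]
ee_rot: [-3.078, -0.344, -0.357]
contact_force: [9.2, 1.5, 3.0]
grip_width: 0.0315
finger_force: 34.6
```

```bash
python3 -c "
from h import *
avg(6);st();hold(-49.5,47,.14)"
```

```text
avgF [ 9.25 -0.24  2.97] sd [0.74 0.11 0.22] T [ 0.008 -1.246  0.003]
tcp [-19.8  -0.   54.3] minus [-49.   -0.1  47.4] plus [ 9.4  0.  61.2] pitch 0.231 F [ 9.5 -0.2  2.9] T [-0.04 -1.28  0.03] t 13.68
from [0.4959 0.1472 0.0543] shift [-0.7 -0.   3. ] turn [ 0.002 -0.091  0.001] F [9.32 1.9  2.87] w 0.0314 t 13.68
```

Vertical force and moment both suggest the plus edge is grazing the top of the end wall. I'll lift slightly, flatten the tilt above the wall with the spring still pushed back, and then lower behind it.

Request:
{"api": "carry_out", "payload": {
  "commands": [
    {"x": 0.4, "y": 0, "z": -1.6, "wx": 0, "wy": 0, "wz": 0, "hand": 1},
    {"x": 0.8, "y": 0, "z": -3.2, "wx": 0, "wy": 0, "wz": 0, "hand": 1},
    {"x": 1.2, "y": 0, "z": -5, "wx": 0, "wy": 0, "wz": 0, "hand": 1},
    {"x": 1.6, "y": 0, "z": -7, "wx": 0, "wy": 0, "wz": 0, "hand": 1},
    {"x": 1.6, "y": 0, "z": -7, "wx": 0, "wy": 0, "wz": 0, "hand": 1}
  ]
}}

```text
clock: 14.1
ee_pos: [0.4941, 0.1468, 0.06]
ee_rot: [-3.079, -0.344, -0.352]
contact_force: [8.9, 1.5, -3.1]
grip_width: 0.0316
finger_force: 35.0
```

```bash
python3 -c "
from h import *
avg(6);st();hold(-50,55,.1)"
```

```text
avgF [ 9.46  0.02 -2.92] sd [0.29 0.44 0.27] T [ 0.017 -1.299  0.007]
tcp [-21.5  -0.   60. ] minus [-50.7  -0.1  53.2] plus [ 7.7  0.  66.8] pitch 0.228 F [ 9.2  0.4 -3.4] T [-0.02 -1.31 -0.02] t 14.4
from [0.4942 0.1469 0.06  ] shift [ 0.9 -0.   2.2] turn [ 0.002 -0.128  0.001] F [ 8.92  2.38 -3.39] w 0.0316 t 14.4
```

Request:
{"api": "carry_out", "payload": {
  "commands": [
    {"x": 0, "y": 0, "z": 0.5, "wx": 0, "wy": -0.03, "wz": 0, "hand": 1},
    {"x": 0, "y": 0, "z": 1, "wx": 0, "wy": -0.06, "wz": 0, "hand": 1},
    {"x": 0, "y": 0, "z": 1.5, "wx": 0, "wy": -0.09, "wz": 0, "hand": 1},
    {"x": 0, "y": 0, "z": 2, "wx": 0, "wy": -0.128, "wz": 0, "hand": 1},
    {"x": 0, "y": 0, "z": 2, "wx": 0, "wy": -0.128, "wz": 0, "hand": 1}
  ]
}}

```text
clock: 14.82
ee_pos: [0.4956, 0.1472, 0.0577]
ee_rot: [-3.11, -0.347, -0.154]
contact_force: [9.4, 2.5, -3.7]
grip_width: 0.0315
finger_force: 35.0
```

```bash
python3 -c "
from h import *
c=avg(6);st();hold(-51,50,.1)
cv2.imwrite('pics/d.png',cv2.resize(c['frame'][175:225,155:215],(720,600),interpolation=2)[:,:,::-1])"
```

```text
avgF [ 9.68 -0.2  -3.22] sd [0.4  0.46 0.58] T [ 0.03  -1.442  0.009]
tcp [-20.9  -0.1  57.6] minus [-50.8  -0.1  54.6] plus [ 8.9 -0.  60.6] pitch 0.1 F [ 9.2  0.2 -3.9] T [ 0.07 -1.43  0.03] t 15.12
from [0.4948 0.1469 0.0576] shift [-0.7 -0.1  4.6] turn [0.002 0.    0.001] F [ 8.92  2.19 -3.91] w 0.0316 t 15.12
```

View pics/d.png

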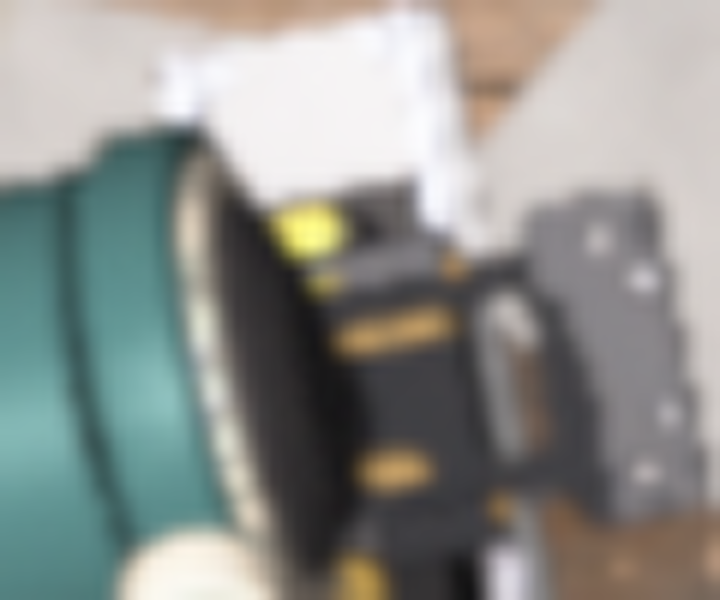

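Request:
{"api": "carry_out", "payload": {
  "commands": [
    {"x": 0.3, "y": 0, "z": 1, "wx": 0, "wy": 0, "wz": 0, "hand": 1},
    {"x": 0.3, "y": 0, "z": 2, "wx": 0, "wy": 0, "wz": 0, "hand": 1},
    {"x": 0.3, "y": 0, "z": 3, "wx": 0, "wy": 0, "wz": 0, "hand": 1},
    {"x": 0.2, "y": 0, "z": 4, "wx": 0, "wy": 0, "wz": 0, "hand": 1},
    {"x": 0.2, "y": 0, "z": 4.6, "wx": 0, "wy": 0, "wz": 0, "hand": 1}
  ]
}}

```text
clock: 15.53
ee_pos: [0.497, 0.1475, 0.0549]
ee_rot: [-3.109, -0.347, -0.161]
contact_force: [7.6, 2.8, 6.0]
grip_width: 0.0315
finger_force: 34.3
```

```bash
python3 -c "
from h import *
c=avg(6);st();hold(-50.5,48,.1);hold(-50.5,47,.05)"
```

```text
avgF [ 8.62 -0.11  5.12] sd [0.15 0.35 0.34] T [ 0.024 -1.154  0.005]
tcp [-18.8   0.   54.8] minus [-48.6  -0.   51.7] plus [11.1  0.  57.9] pitch 0.103 F [ 8.4 -0.2  5.1] T [ 0.05 -1.17 -0.02] t 15.83
from [0.4969 0.1475 0.0548] shift [-2.3  0.   3.6] turn [ 0.002 -0.003  0.001] F [8.21 1.65 5.05] w 0.0314 t 15.83
from [0.4969 0.1475 0.0548] shift [-2.4  0.   6.1] turn [ 0.002 -0.053  0.001] F [8.21 1.65 5.05] w 0.0314 t 15.83
```

Request:
{"api": "carry_out", "payload": {
  "commands": [
    {"x": -1, "y": 0, "z": 0.5, "wx": 0, "wy": 0, "wz": 0, "hand": 1},
    {"x": -1.5, "y": 0, "z": 1.5, "wx": 0, "wy": 0, "wz": 0, "hand": 1},
    {"x": -1.8, "y": 0, "z": 2.5, "wx": 0, "wy": 0, "wz": 0, "hand": 1},
    {"x": -1.8, "y": 0, "z": 3, "wx": 0, "wy": 0, "wz": 0, "hand": 1},
    {"x": -1.8, "y": 0, "z": 3, "wx": 0, "wy": 0, "wz": 0, "hand": 1}
  ]
}}

```text
clock: 16.25
ee_pos: [0.496, 0.1473, 0.052]
ee_rot: [-3.108, -0.347, -0.162]
contact_force: [9.1, 2.8, 6.1]
grip_width: 0.0315
finger_force: 34.3
```

```bash
python3 -c "
from h import *
c=avg(5);st()"
```

```text
avgF [8.95 0.18 5.33] sd [0.31 0.37 0.32] T [ 0.046 -1.215  0.021]
tcp [-19.6   0.1  52.1] minus [-49.5   0.   48.9] plus [10.2  0.1 55.2] pitch 0.104 F [ 8.7 -0.3  5.7] T [ 0.04 -1.19  0.09] t 16.5
```

The descent is smooth at constant friction, so the cell is sliding down the spring tip behind the wall. I'll level it and bring it down to the saddles.

Request:
{"api": "carry_out", "payload": {
  "commands": [
    {"x": -0.2, "y": 0, "z": 1, "wx": 0, "wy": -0.02, "wz": 0, "hand": 1},
    {"x": -0.4, "y": 0, "z": 2, "wx": 0, "wy": -0.04, "wz": 0, "hand": 1},
    {"x": -0.5, "y": 0, "z": 3, "wx": 0, "wy": -0.065, "wz": 0, "hand": 1},
    {"x": -0.5, "y": 0, "z": 4, "wx": 0, "wy": -0.085, "wz": 0, "hand": 1},
    {"x": -0.5, "y": 0, "z": 4, "wx": 0, "wy": -0.085, "wz": 0, "hand": 1}
  ]
}}

```text
clock: 16.92
ee_pos: [0.4962, 0.1473, 0.0475]
ee_rot: [-3.122, -0.348, -0.029]
contact_force: [8.4, 2.0, 5.3]
grip_width: 0.0316
finger_force: 34.4
```

```bash
python3 -c "
from h import *
c=avg(5);st()"
```

```text
avgF [9.49 0.31 4.57] sd [0.49 0.26 0.41] T [ 0.035 -1.294 -0.007]
tcp [-19.9   0.   47.5] minus [-49.9   0.   47. ] plus [10.1  0.  48.1] pitch 0.019 F [ 9.8 -0.   4.5] T [ 0.03 -1.29 -0.06] t 17.17
```

Request:
{"api": "carry_out", "payload": {
  "commands": [
    {"x": 0, "y": 0, "z": 0.5, "wx": 0, "wy": -0.01, "wz": 0, "hand": 1},
    {"x": 0, "y": 0, "z": 1, "wx": 0, "wy": -0.02, "wz": 0, "hand": 1},
    {"x": 0, "y": 0, "z": 1.3, "wx": 0, "wy": -0.02, "wz": 0, "hand": 1},
    {"x": 0, "y": 0, "z": 1.3, "wx": 0, "wy": -0.02, "wz": 0, "hand": 1}
  ]
}}

```text
clock: 17.5
ee_pos: [0.4959, 0.1473, 0.0463]
ee_rot: [3.12, 0.348, -0.002]
contact_force: [8.7, 1.5, 6.0]
grip_width: 0.0314
finger_force: 34.3
```

```bash
python3 -c "
from h import *
c=avg(5);st()"
```

```text
avgF [ 9.41 -0.01  5.16] sd [0.28 0.39 0.32] T [ 0.041 -1.318  0.002]
tcp [-19.8   0.   46.3] minus [-49.8  -0.   46.4] plus [10.2  0.  46.3] pitch -0.001 F [ 9.7 -0.2  5.6] T [ 0.03 -1.3  -0.01] t 17.75
```

Request:
{"api": "carry_out", "payload": {
  "commands": [
    {"x": 0.5, "y": 0, "z": 0.2, "wx": 0, "wy": 0, "wz": 0, "hand": 1},
    {"x": 1, "y": 0, "z": 0.4, "wx": 0, "wy": 0, "wz": 0, "hand": 1},
    {"x": 1.5, "y": 0, "z": 0.5, "wx": 0, "wy": 0, "wz": 0, "hand": 1},
    {"x": 2, "y": 0, "z": 0.5, "wx": 0, "wy": 0, "wz": 0, "hand": 1},
    {"x": 2.5, "y": 0, "z": 0.5, "wx": 0, "wy": 0, "wz": 0, "hand": 1}
  ]
}}

```text
clock: 18.17
ee_pos: [0.4968, 0.1475, 0.0458]
ee_rot: [3.12, 0.348, -0.007]
contact_force: [3.9, 0.4, 10.5]
grip_width: 0.0314
finger_force: 34.0
```

```bash
python3 -c "
from h import *
c=avg(6);st()"
```

```text
avgF [ 5.11  0.29 10.15] sd [0.33 0.33 0.36] T [ 0.034 -0.678 -0.016]
tcp [-18.8  -0.   45.8] minus [-48.8  -0.   45.9] plus [11.2  0.  45.7] pitch -0.004 F [4.9 0.4 9.4] T [ 0.05 -0.69 -0.04] t 18.47
```

The saddles now carry the cell (Fz jumped to 10 N at the right height) and the end contact takes part of the spring load. Releasing.

Request:
{"api": "carry_out", "payload": {
  "commands": [
    {"x": 0, "y": 0, "z": -0.3, "wx": 0, "wy": 0, "wz": 0, "hand": 1},
    {"x": 0, "y": 0, "z": -0.3, "wx": 0, "wy": 0, "wz": 0, "hand": 0.5},
    {"x": 0, "y": 0, "z": -0.3, "wx": 0, "wy": 0, "wz": 0, "hand": 0.3},
    {"x": 0, "y": 0, "z": -0.3, "wx": 0, "wy": 0, "wz": 0, "hand": 0.1},
    {"x": 0, "y": 0, "z": -0.3, "wx": 0, "wy": 0, "wz": 0, "hand": 0.1}
  ],
  "squeeze": 10
}}

```text
clock: 18.88
ee_pos: [0.4913, 0.1461, 0.0421]
ee_rot: [3.118, 0.348, -0.024]
contact_force: [-0.5, 0.6, 0.3]
grip_width: 0.0566
finger_force: 0.0
```

Request:
{"api": "carry_out", "payload": {
  "commands": [
    {"x": 0, "y": 0, "z": -0.3, "wx": 0, "wy": 0, "wz": 0, "hand": 0.1},
    {"x": 0, "y": 0, "z": -0.3, "wx": 0, "wy": 0, "wz": 0, "hand": 0.1},
    {"x": 0, "y": 0, "z": -0.3, "wx": 0, "wy": 0, "wz": 0, "hand": 0.1},
    {"x": 0, "y": 0, "z": -0.3, "wx": 0, "wy": 0, "wz": 0, "hand": 0.1},
    {"x": 0, "y": 0, "z": -0.3, "wx": 0, "wy": 0, "wz": 0, "hand": 0.1}
  ]
}}

```text
clock: 19.3
ee_pos: [0.493, 0.1465, 0.0433]
ee_rot: [3.119, 0.348, -0.019]
contact_force: [0.4, -0.4, 0.7]
grip_width: 0.0792
finger_force: 0.0
```

```bash
python3 -c "
from h import *
st(); s=monitor.sense(); print(s['grip_width'],s['finger_force'])"
```

```text
tcp [-22.7  -0.1  43.3] minus [-52.7  -0.1  43.7] plus [ 7.3 -0.1 43. ] pitch -0.012 F [ 0.3 -0.4  0.7] T [ 0.01 -0.    0.02] t 19.3
0.07917849957254 0.0
```

Released. Now straight up and away.

Request:
{"api": "carry_out", "payload": {
  "commands": [
    {"x": 0, "y": 0, "z": -8, "wx": 0, "wy": 0, "wz": 0, "hand": 0.1},
    {"x": 0, "y": 0, "z": -25, "wx": 0, "wy": 0, "wz": 0, "hand": 0.1},
    {"x": 0, "y": 0, "z": -50, "wx": 0, "wy": 0, "wz": 0, "hand": 0.1},
    {"x": 0, "y": 0, "z": -80, "wx": 0, "wy": 0, "wz": 0, "hand": 0.1},
    {"x": 0, "y": 0, "z": -110, "wx": 0, "wy": 0, "wz": 0, "hand": 0.1}
  ]
}}

```text
clock: 19.72
ee_pos: [0.4937, 0.1469, 0.1546]
ee_rot: [3.118, 0.348, -0.02]
contact_force: [0.8, -0.7, -0.9]
grip_width: 0.0794
finger_force: 0.0
```

Request:
{"api": "carry_out", "payload": {
  "commands": [
    {"x": 0, "y": 30, "z": -30, "wx": 0, "wy": 0, "wz": 0, "hand": 0.1},
    {"x": 0, "y": 65, "z": -40, "wx": 0, "wy": 0, "wz": 0, "hand": 0.1},
    {"x": 0, "y": 100, "z": -50, "wx": 0, "wy": 0, "wz": 0, "hand": 0.1},
    {"x": 0, "y": 135, "z": -50, "wx": 0, "wy": 0, "wz": 0, "hand": 0.1},
    {"x": 0, "y": 170, "z": -50, "wx": 0, "wy": 0, "wz": 0, "hand": 0.1}
  ]
}}

```text
clock: 20.13
ee_pos: [0.5333, -0.02, 0.2061]
ee_rot: [3.118, 0.349, -0.013]
contact_force: [-0.3, -0.1, -0.6]
grip_width: 0.0793
finger_force: 0.0
```

Request:
{"api": "carry_out", "payload": {
  "commands": [
    {"x": 0, "y": 35, "z": 0, "wx": 0, "wy": 0, "wz": 0, "hand": 0.1},
    {"x": 0, "y": 70, "z": 0, "wx": 0, "wy": 0, "wz": 0, "hand": 0.1},
    {"x": 0, "y": 70, "z": 0, "wx": 0, "wy": 0, "wz": 0, "hand": 0.1},
    {"x": 0, "y": 70, "z": 0, "wx": 0, "wy": 0, "wz": 0, "hand": 0.1},
    {"x": 0, "y": 70, "z": 0, "wx": 0, "wy": 0, "wz": 0, "hand": 0.1}
  ]
}}

```text
clock: 20.55
ee_pos: [0.5475, -0.0866, 0.2042]
ee_rot: [3.119, 0.347, -0.019]
contact_force: [-0.5, -0.0, -0.5]
grip_width: 0.0794
finger_force: 0.0
```

```bash
python3 -c "
from h import *
I=[]
for n,(x,y,w,h) in(('top',(155,170,60,70)),('scene',(180,210,60,50))):
  D=[]
  for k in range(4):
    c=camera(n);D.append(world(c))
  W=np.nanmean(D,0); I.append(cv2.resize(c['frame'][y:y+h,x:x+w],(400,400),interpolation=2))
  hsv=cv2.cvtColor(c['frame'],cv2.COLOR_RGB2HSV);H,S,V=[hsv[...,i] for i in range(3)]
  sub=np.zeros(H.shape,bool);sub[y:y+h,x:x+w]=1
  cell=sub&(((H>100)&(H<130)&(S>120)))
  Z=Ro.from_euler('z',a).inv();q=Z.apply(W[cell]-[.5152,.1516,0])*1000
  print(n,len(q),'blue min',np.percentile(q,3,axis=0).round(1),'max',np.percentile(q,97,axis=0).round(1))
  for lo in range(-50,20,8):
    s=(q[:,0]>=lo)&(q[:,0]<lo+8)
    if s.sum()>3: print(lo,s.sum(),'top z',np.percentile(q[s,2],85).round(1),'y mid',q[s,1].mean().round(1))
cv2.imwrite('pics/end.png',np.hstack(I)[:,:,::-1])"
```

```text
top 177 blue min [-42.1 -14.9  15.1] max [-3.8 11.1 62.1]
-50 6 top z 58.0 y mid 3.6
-42 35 top z 61.4 y mid -3.5
-34 33 top z 60.7 y mid -3.3
-26 33 top z 61.0 y mid -2.8
-18 36 top z 60.9 y mid -3.1
-10 33 top z 61.0 y mid -4.5
scene 141 blue min [-37.2  -5.5  48.8] max [ 1.2 18.  65.3]
-42 20 top z 63.2 y mid 6.6
-34 29 top z 63.9 y mid 8.3
-26 23 top z 64.2 y mid 8.8
-18 29 top z 64.0 y mid 8.0
-10 27 top z 64.1 y mid 8.1
-2 13 top z 62.3 y mid 7.0
```

View pics/end.png

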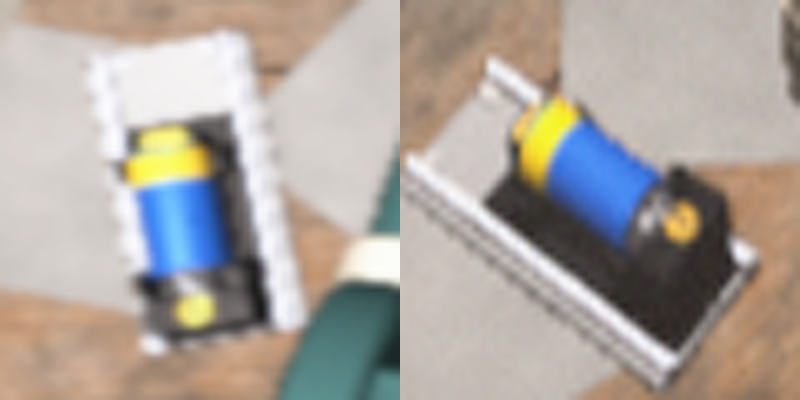

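The cell lies level between spring and wall: the top view has the yellow band at crop (168,165) behind the brass at (165,138), and its height is uniform along its length. Handing in.

```bash
python3 -c "
from h import *
print(ctrl.sign_off())"
```

```text
the job is handed in; nothing more can be done
None
```

I loaded the cell into the holder and handed the job in. In the final images it lies level between the spring and the end contact; the arm was clear and nothing around it looked moved. The judge's verdict was not shown.

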